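# Take a coating-thickness reading on the blue enamel sample

### The job

Take the yellow coating gauge from its forked holder and press its sprung steel nose squarely onto the white ring on the blue sample plate, about half-way in and never to its stop, and hold it still there for two seconds. Then hang the gauge back in the holder by its collar, upright, and let go. Leave the red sample alone and do not disturb the jars and the tin.

Things in the scene. Friction and masses are not known exactly. Their poses are not given: they have to be found in the camera images.
- gauge: Coating gauge, 174 mm long, about 0.2 kg, hanging upright. Origin: centre of the underside of its round black collar (46 mm across, 8 mm thick); z up along the handle. Above: square yellow handle, 30 x 30 mm, sides along x and y, z = 8 to 88 mm (black end cap to 94). Below: round black barrel, 26 mm across, to z = -56 mm, then a round steel nose, 17 mm across, to z = -80 mm.
- nose_tip (a point): The rounded tip of the gauge's steel nose: on the gauge's axis, 80 mm below its origin while the nose is out.
- nose (a joint): How far the sprung nose is pushed into the barrel, in m: 0 fully out, 0.014 at the stop. The spring takes about 1 N to start and 0.8 N for each further mm (6.6 N at 7 mm, 12 N at the stop). The gauge reads only from about 4 to 10 mm.
- holder: Fixed grey stand with a flat aluminium fork, open to the holder's -x. Origin on the table under the seat, z up. Fork top at z = 110 mm, 8 mm thick; its slot, 34 mm wide, runs along x between two 22 mm wide prongs, from x = -30 mm (open end) to x = 23 mm (closed). The post behind, x = 49 to 63 mm, is no higher than the fork.
- seat (a point): The point in the middle of the fork's slot, on its top face, where the origin of the gauge belongs (110 mm above the holder's origin; axes as the holder's).
- blue_rest: Fixed rest, 130 x 120 mm, 0.11 m high, with a wooden board tilted 29 degrees, low edge at -x. Origin: centre of its underside, z up. On the board, on cork, lies a blue enamelled plate, 100 x 100 x 4 mm, with a white ring 30 mm across in its middle. The cork's thickness differs each time and is not reported: the plate's face stands 4 to 22 mm in front of the board.
- blue_spot (a point): Point on the face of the blue sample's board (not the plate), straight behind the centre of the white ring. z is the outward normal of board and plate (29 degrees from vertical, leaning to the rest's -x), x runs up the slope. The ring's centre lies 4 to 22 mm from here along z.
- red_rest: The same kind of rest with the red sample, not to be touched. The two rests may stand in either place.
- jar_1: Bystander: powder jar with black lid and pink powder, 39 mm across, 46 mm high, standing loose. Origin: centre of its underside.
- jar_2: Bystander: powder jar with white lid and light-blue powder, 43 mm across, 50 mm high, standing loose. Origin: centre of its underside.
- tin: Bystander: green flat tin, 66 x 89 x 22 mm, lying loose. Origin: centre of its underside.
There are look-alikes about, which are no part of the job. Leave any pink look-alike of the gauge alone. Leave any orange look-alike of the holder alone.

How it is judged:
On the way:
1. the nose is pressed squarely on the white ring of the blue plate (tip within 14 mm of its centre, gauge within 0.17 rad of square), 4 to 10 mm in, and the gauge is held still for 1.5 s (x of nose_tip in the frame of blue_spot between -0.014 and 0.014 m and y of nose_tip in the frame of blue_spot between -0.014 and 0.014 m and distance between nose_tip and blue_spot below 0.035 m and angle between the z axis of gauge and the z axis of blue_spot, either way round below 0.17 rad and value of joint nose between 0.004 and 0.01 m and contact force between gauge and blue_rest above 1 N and linear speed of gauge below 0.015 m/s), for 1.5 s.
At the end, for the whole second after the job is handed in: The gauge hangs at rest in the fork of the holder, its collar lying on both prongs (origin within 10 mm of the seat sideways and within 3 mm below to 4 mm above it), upright within 0.08 rad, its nose out (under 2 mm in) (horizontal distance between gauge and seat below 0.01 m and z of gauge in the frame of seat between -0.003 and 0.004 m and angle between gauge's own z axis and vertical below 0.08 rad and value of joint nose below 0.002 m and linear speed of gauge below 0.02 m/s and contact force between gauge and holder above 0.5 N); the robot touches nothing.
It fails at once if the nose is pushed in to its stop (over 13 mm) (value of joint nose above 0.013 m).
It fails at once if the red sample or its rest is touched by the gauge or the arm (contact force between any of gauge, the arm, the fingers and red_rest above 0.5 N).
It fails at once if a jar or the tin is moved more than 20 mm (distance of any of jar_1, jar_2, tin from where it was at the start of the episode above 0.02 m).
It also fails if it takes over 61 s, if anything falls off the work surface, if the arm or the gripper's body presses on something with over 40 N, if the wrist force passes 120 N, or if a joint passes its speed limit or range.

### The arm

A 6-joint arm with a two-finger parallel gripper is mounted at the origin on a cart in front of the work surface, level with it; the furniture and walls round the work are solid. World frame = base frame: x ahead of the robot, y to its left, z up, the work surface at z = 0. Lengths are in m, angles in rad, forces in N, time in s.
With the tool pointing down it reaches from about 0.35 to 0.85 m from the base axis. Payload 8.1 kg.
Tool frame: the origin (TCP) lies on the centre line of the jaws, within the pads' length; the fingertips stand 11 mm ahead of it and the grasp point (between the pads) lies 8 mm behind it (tip_reach is the z of the fingertips in the tool frame, in m); z points along the fingers, y is the direction in which the jaws open and shut (so a half turn about z gives the same grasp; the last joint's range is limited). The gripper opens to 93 mm and grips with 3 to 60 N. Pads are 15 mm wide; open, the fingers measure 128 mm over their backs; the gripper's body (75 mm by 188 mm) begins 65 mm behind the grasp point.
Start: joints at [1.059, 0.13, 1.488, -0, 1.523, -0.085], TCP at [0.248, 0.546, 0.23] pointing down, gripper open.
Joint ranges: [-2.96, 2.96], [-0.89, 2.26], [0.02, 2.5], [-1.34, 4.48], [0, 2.73], [-2.66, 2.66]. Speed limits (rad/s): [2.39, 2.39, 2.79, 3.14, 3.14, 3.14].

### API

Orientations are given as a rotation vector (axis times angle).
In Python, from plant import read_state, read_camera, camera_params, close_job, silhouettes, tip_of, tip_reach gives the robot as it stands.
- The arm moves only by the shell command python3 -m creep 'ROWS' [FORCE]. ROWS is JSON, a list of rows, each a list of 5 numbers: the shift along the tool's x, y, z in m, then the turn about the tool's z in rad, then the closure in counts, from 0 (fully open) to 255 (shut). In form: [[dx, dy, dz, twist, gripper], ...]. A call has 1 to 12 rows; each row shifts and turns the commanded pose from where the row before left it, along the tool's axes as they then stand; what a row does not reach is not made up. A row lasts 1/12 s, in which the tool goes at most 41.7 mm and 7.16 degrees, less where a joint would pass 70% of its speed; a pose out of reach is approached as far as the arm can. A call is refused whole if a number of a shift passes 0.0417 or a number of a turn 0.125, either way. A call with a gripper value outside its range is refused whole. The fingers move at their own pace and stop on an object; FORCE is the grip in N (left out, the last holds). Time passes only in rows, so rows that do not move let the fingers close. It gives the time, the measured TCP pose, the force and the opening at its end, in the units of the state.
- read_state(): the state, without advancing time (a new reading comes with each control period).
- read_camera(name): name is "side" or "top"; returns the picture (480x640x3 uint8, red, green, blue); there is no depth.
- camera_params(name): a dict with "fov_y" (degrees; the focal length in pixels is half the picture's height over the tangent of half this angle, whatever the lens; pixels are square), "cx", "cy" (the principal point, pixels), "position" and "rotation" of the camera in the world. Camera axes: x right, y down, z forward; pixel columns grow to the right and rows downward; lengths in m; the calibration is good to about 2 mm. A picture is of the moment at which its call begins. camera_params takes no time and is no camera call.
- close_job(): hands the job in, once; it reports no verdict.
Trained networks look in the newest picture that a camera, given by its name, has taken for a name from the list of things; names that differ only in an ending like _2 or _b are one class to them, and where a whole thing is asked for, a point or a joint stands for the part that bears it (a point fixed in the world has none). Each returns a list of dicts, best first, with "confidence" (0 to 1); they miss things now and then, are a little off and sometimes report something else, mostly with a low value. They report only what shows in the picture. A call takes as long as a camera call. They do not tell look-alikes from the thing itself.
- silhouettes(camera, query): "region" (480x640 bool, what is visible of it) and "pixel" ([column, row] in pixels, amid what is visible of it).
- tip_of(camera, query): "pixel" ([column, row] in pixels: a listed point, or the origin of a listed thing).
The state is a dict: "t": time; "q": joint angles; "dq": joint speeds; "joint_torque": joint torques, N m; "tool_pos": TCP position; "orientation": TCP orientation; "force": force on the tool from outside, world axes, zero at the start; "wrist_torque": the same for the moment, N m; "opening": finger opening in m.
Only numpy, scipy, OpenCV 4.12 (cv2) and the standard library are available. Lean on these libraries where they do the work, as an engineer would, in place of code of your own. Each camera call takes 0.05 s, during which the arm holds its last target.

## Working session

There is one attempt and no reset: what is moved stays moved. The work goes in short steps, Python scripts to look and compute and a shell command to move; the robot and the scene stay as the last step left them, time stands still between calls to the robot, and variables do not carry over. Pictures are saved under pics/ and viewed, and the job is handed in when it is done.

```bash
ls; mkdir -p pics; python3 - <<'E'
from plant import *
import cv2
print(read_state())
for c in("side","top"):
    im=read_camera(c); cv2.imwrite(f"pics/{c}0.png",im[:,:,::-1]); print(camera_params(c))
E
```

```text
pics
{'t': 0.0, 'q': array([ 1.05859401e+00,  1.31130663e-01,  1.48928250e+00,  1.94511429e-05,
        1.52298043e+00, -8.54094302e-02]), 'dq': array([ 0.00041237, -0.00205686, -0.00066001,  0.00137311,  0.00109685,
        0.00066267]), 'joint_torque': array([ 2.80134926e-03, -5.59830165e+01, -4.91763282e+01,  7.69292051e-02,
        3.54318973e-02, -2.23651632e-04]), 'tool_pos': array([0.24808317, 0.54571337, 0.22860387]), 'orientation': array([-6.65213113e-01, -3.06979498e+00,  2.69410648e-03]), 'force': array([-0.17638535, -0.98661367, -1.04669107]), 'wrist_torque': array([ 0.04857929, -0.05402617,  0.016556  ]), 'opening': 0.09297617655193245}
{'fov_y': 44.1251152663319, 'cx': 315.7726516463273, 'cy': 242.705057187827, 'position': array([-0.05169904, -0.8766807 ,  0.99444896]), 'rotation': array([-2.21507628,  0.72407983, -0.32133418])}
{'fov_y': 45.402767171312675, 'cx': 320.45846823000494, 'cy': 246.7033767940797, 'position': array([ 0.4442227 , -0.07411405,  1.58909651]), 'rotation': array([-2.18843201,  2.20090734, -0.08204225])}
```

View pics/side0.png

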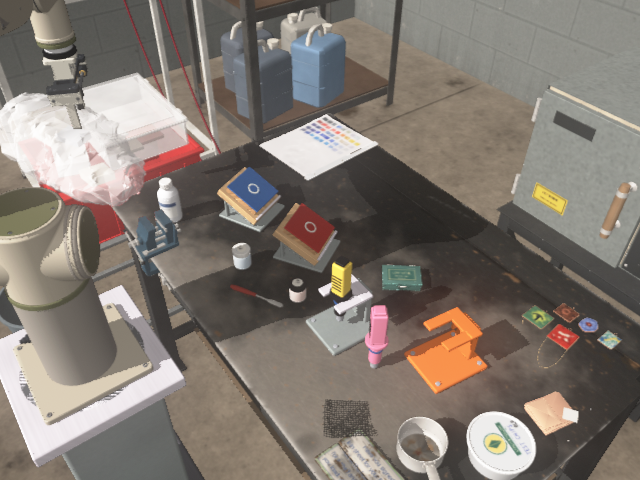

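View pics/top0.png

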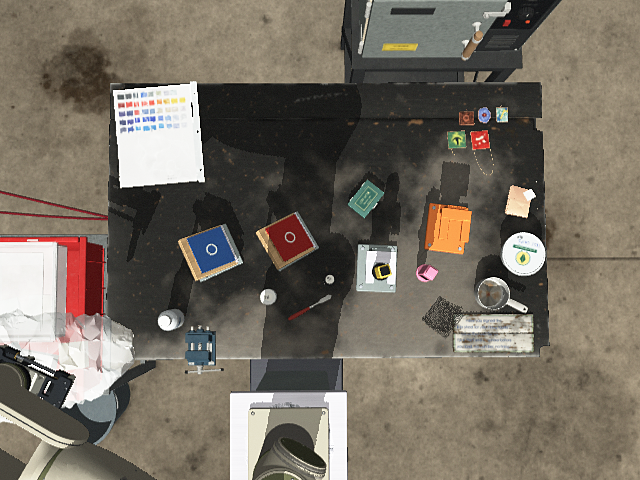

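```bash
cat > h.py <<'E'
import numpy as np, cv2
from scipy.spatial.transform import Rotation as R
from plant import *
def cam(c):
    p=camera_params(c); f=240/np.tan(np.radians(p["fov_y"]/2))
    return np.array(p["position"]),R.from_rotvec(p["rotation"]).as_matrix(),f,p["cx"],p["cy"]
def ray(c,px):
    P,M,f,cx,cy=cam(c); return P,M@np.array([(px[0]-cx)/f,(px[1]-cy)/f,1])
def atz(c,px,z):
    P,d=ray(c,px); return P+d*(z-P[2])/d[2]
def proj(c,X):
    P,M,f,cx,cy=cam(c); v=(np.atleast_2d(X)-P)@M; return np.c_[cx+f*v[:,0]/v[:,2],cy+f*v[:,1]/v[:,2]]
def tri(pa,pb,ca="side",cb="top"):
    A,a=ray(ca,pa);B,b=ray(cb,pb);a/=np.linalg.norm(a);b/=np.linalg.norm(b)
    s=np.linalg.lstsq(np.c_[a,-b],B-A,rcond=None)[0]
    p,q=A+a*s[0],B+b*s[1]; return (p+q)/2,np.linalg.norm(p-q)
E
python3 - <<'E'
from h import *
for n in("side","top"):
    read_camera(n)
    for q in("gauge","holder","seat","blue_rest","blue_spot","red_rest","nose_tip","jar_1","jar_2","tin"):
        print(n,q,[(np.round(d["pixel"],1),round(d["confidence"],2)) for d in tip_of(n,q)[:4]])
a=cv2.imread("pics/side0.png");b=cv2.imread("pics/top0.png")
cv2.imwrite("pics/z1.png",cv2.resize(a[240:400,290:500],None,fx=3.7,fy=3.7,interpolation=2))
cv2.imwrite("pics/z2.png",cv2.resize(b[215:305,340:480],None,fx=5.5,fy=5.5,interpolation=2))
cv2.imwrite("pics/z3.png",cv2.resize(a[150:290,200:360],None,fx=4,fy=4,interpolation=2))
cv2.imwrite("pics/z4.png",cv2.resize(b[200:320,160:340],None,fx=4.4,fy=4.4,interpolation=2))
print(read_state()["t"])
E
```

```text
side gauge [(array([340.8, 293.2]), 0.69), (array([375.2, 341.8]), 0.59)]
side holder [(array([341.7, 329.7]), 0.97), (array([438.7, 361.3]), 0.61)]
side seat [(array([450.6, 332.3]), 0.82), (array([340.2, 294.9]), 0.72)]
side blue_rest [(array([251.3, 213.1]), 0.65), (array([338.2, 321.5]), 0.47)]
side blue_spot [(array([249.7, 192.9]), 0.61)]
side red_rest [(array([306. , 248.5]), 0.85)]
side nose_tip [(array([251.6, 210. ]), 0.72), (array([336.7, 320.5]), 0.56), (array([369.6, 368. ]), 0.4)]
side jar_1 [(array([297.1, 297.7]), 0.94), (array([243.3, 264.2]), 0.94)]
side jar_2 [(array([297.1, 297.7]), 0.94), (array([243.3, 264.2]), 0.94)]
side tin [(array([400.9, 280.2]), 0.91)]
top gauge [(array([379.6, 272.6]), 0.68), (array([421. , 273.7]), 0.53)]
top holder [(array([442.7, 232.7]), 0.95), (array([375. , 272.9]), 0.77)]
top seat [(array([452.7, 228.8]), 0.68)]
top blue_rest [(array([216.7, 251.8]), 0.86)]
top blue_spot []
top red_rest [(array([288.8, 243.5]), 0.85)]
top nose_tip []
top jar_1 [(array([269.4, 294.9]), 0.72), (array([329.8, 278.7]), 0.54)]
top jar_2 [(array([269.4, 294.9]), 0.72), (array([329.8, 278.7]), 0.54)]
top tin [(array([366.4, 198.7]), 0.77)]
1.2
```

View pics/z1.png

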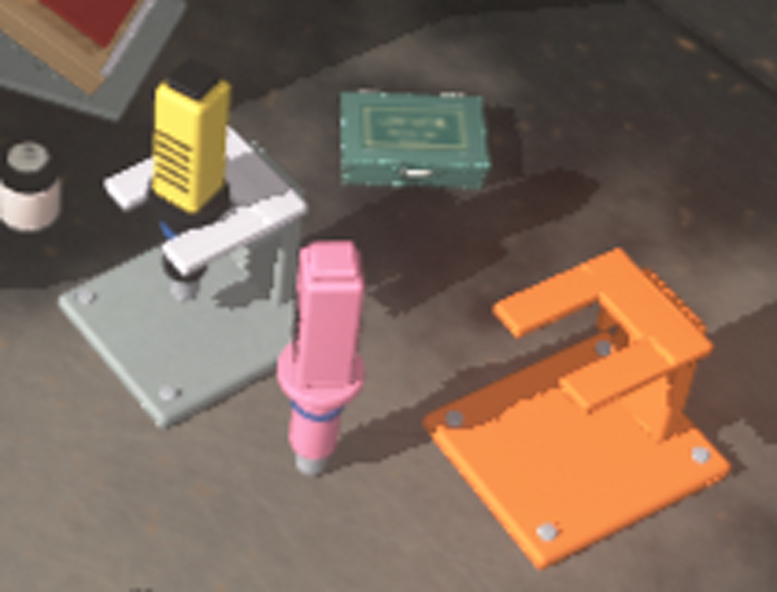

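View pics/z2.png

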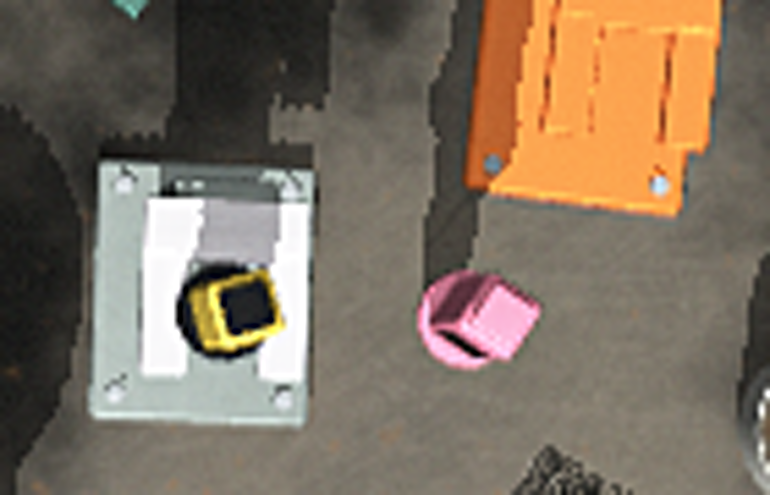

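View pics/z3.png

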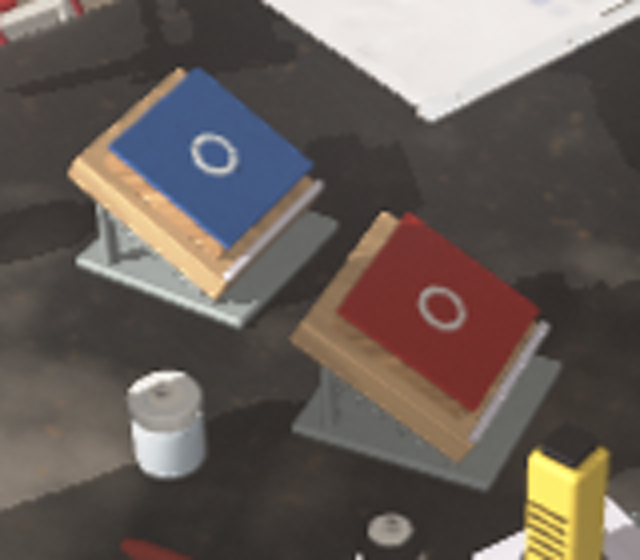

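View pics/z4.png

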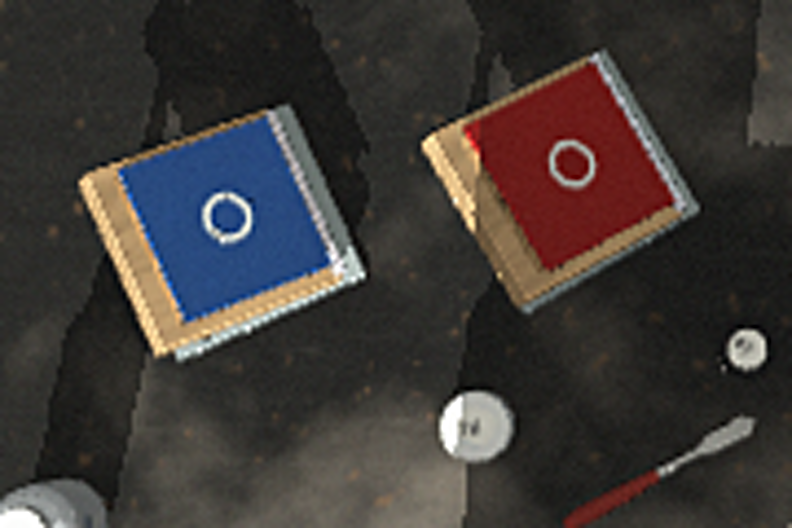

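```bash
python3 - <<'E'
from h import *
Z=lambda x,y:(340+x/5.5-.4,215+y/5.5-.4)
pts={"LoutFar":(147,198),"LoutNear":(142,376),"RoutFar":(309,200),"RoutNear":(303,379),"LinNear":(186,375),"RinNear":(260,378)}
W={k:atz("top",Z(*v),.110) for k,v in pts.items()}
for k,v in W.items(): print(k,v[:2].round(4))
for k,v in {"capC":(248,303)}.items(): print(k,atz("top",Z(*v),.204)[:2])
print("collar",atz("top",Z(225,311),.116)[:2])
c=[atz("top",Z(*v),.204)[:2] for v in [(218,290),(268,280),(280,322),(230,335)]]
print(c)
bc=[atz("top",Z(*v),.006)[:2] for v in [(98,160),(316,170),(306,426),(90,416)]]
print("base",bc,np.mean(bc,0))
# gauge in side
a=cv2.imread("pics/side0.png")
print(tri((290+193/3.7,240+82/3.7),Z(248,303)))
# blue ring centroid
for n in("side","top"):
    im=cv2.imread(f"pics/{n}0.png"); hsv=cv2.cvtColor(im,cv2.COLOR_BGR2HSV)
    x0,x1,y0,y1=(215,285,165,225) if n=="side" else (175,245,220,285)
    s=hsv[y0:y1,x0:x1]; blue=((s[...,0]>100)&(s[...,0]<125)&(s[...,1]>120)).astype(np.uint8)
    k=cv2.connectedComponentsWithStats(blue); i=1+np.argmax(k[2][1:,4]); m=(k[1]==i).astype(np.uint8)
    ct,_=cv2.findContours(m,0,1); ct=max(ct,key=cv2.contourArea)
    q=cv2.approxPolyDP(cv2.convexHull(ct),4,True)[:,0]+[x0,y0]; print(n,"quad",q.tolist())
    f=np.zeros_like(m); cv2.drawContours(f,[ct],-1,1,-1)
    hole=(f>0)&(s[...,1]<100); e=cv2.erode(f,np.ones((9,9)));hole&=e>0
    yy,xx=np.nonzero(hole); (c,ax,an)=cv2.fitEllipse(np.c_[xx,yy].astype(np.float32)); 
    print(len(xx),xx.mean()+x0,yy.mean()+y0,c,ax)
E
```

```text
LoutFar [ 0.5273 -0.2097]
LoutNear [ 0.4438 -0.2065]
RoutFar [ 0.526 -0.286]
RoutNear [ 0.442  -0.2819]
LinNear [ 0.4442 -0.2271]
RinNear [ 0.4426 -0.2618]
capC [ 0.47559001 -0.24500544]
collar [ 0.47391036 -0.24505618]
[array([ 0.48137486, -0.23188192]), array([ 0.48564279, -0.2539406 ]), array([ 0.46716891, -0.25896833]), array([ 0.46159592, -0.23690861])]
base [array([ 0.55243904, -0.19478803]), array([ 0.54681262, -0.3046021 ]), array([ 0.4183219 , -0.29771947]), array([ 0.42398639, -0.18947865])] [ 0.48538999 -0.24664706]
(array([ 0.47527799, -0.24545306,  0.19777064]), np.float64(0.0011060941790906258))
side quad [[248, 168], [276, 190], [257, 210], [228, 187]]
82 253.21951219512195 188.1707317073171 (38.217220306396484, 23.166641235351562) (8.731147766113281, 11.25548267364502)
top quad [[220, 227], [234, 259], [202, 272], [187, 239]]
59 211.0 249.16949152542372 (36.17189407348633, 28.969879150390625) (9.802275657653809, 10.348082542419434)
```

```bash
python3 - <<'E'
from h import *
from scipy.optimize import least_squares
s=[(248,168),(276,190),(257,210),(228,187)]; t=[(234,259),(202,272),(187,239),(220,227)]
# side: top corner(far +x?), match by nearest tri gap
import itertools
print("ring",tri((253.22,188.17),(211.0,249.17)))
best=min(itertools.permutations(range(4)),key=lambda p:sum(tri(s[i],t[p[i]])[1] for i in range(4)))
C=[]
for i in range(4):
    X,g=tri(s[i],t[best[i]]); C.append(X); print(s[i],t[best[i]],X.round(4),round(g,4))
C=np.array(C)
# fit square plate: center, yaw, tilt fixed 29
u=29*np.pi/180
def model(p):
    c,yaw=p[:3],p[3]
    ex=np.array([np.cos(yaw)*np.cos(u),np.sin(yaw)*np.cos(u),np.sin(u)]); ey=np.array([-np.sin(yaw),np.cos(yaw),0])
    return np.array([c+.05*(a*ex+b*ey) for a,b in((1,1),(1,-1),(-1,-1),(-1,1))]),ex,ey
def res(p,perm):
    M,_,_=model(p); r=[]
    r.append((proj("side",M[perm])-np.array(s)).ravel()); r.append((proj("top",M[perm])-np.array([t[i] for i in best])).ravel())
    r.append(2*(proj("side",p[:3])-[253.22,188.17]).ravel()); r.append(2*(proj("top",p[:3])-[211,249.17]).ravel())
    return np.concatenate(r)
for perm in itertools.permutations(range(4)):
    for y0 in(0,1.6,3.1,4.7):
        o=least_squares(res,np.r_[C.mean(0),y0],args=(list(perm),),x_scale=[.01,.01,.01,.1])
        if o.cost<150: print(perm,y0,o.cost,o.x.round(4),np.degrees(o.x[3]),np.cross(*model(o.x)[1:]))
E
```

```text
ring (array([0.53570837, 0.19579284, 0.0803809 ]), np.float64(0.0017710528502031626))
(248, 168) (187, 239) [0.5601 0.2557 0.0988] 0.0013
(276, 190) (220, 227) [0.5943 0.1769 0.06  ] 0.0025
(257, 210) (234, 259) [0.5101 0.1386 0.0585] 0.0009
(228, 187) (202, 272) [0.4754 0.2154 0.0989] 0.0015
(0, 1, 2, 3) 0 121.8778425764931 [0.5351 0.1968 0.079  0.2615] 14.984995531034441 [-0.46832298 -0.12535532  0.87461971]
(0, 1, 2, 3) 1.6 121.87784257700915 [0.5351 0.1968 0.079  0.2615] 14.985047659793905 [-0.46832286 -0.12535575  0.87461971]
(0, 1, 2, 3) 3.1 121.87784257645114 [0.5351 0.1968 0.079  0.2615] 14.985030049696178 [-0.4683229  -0.12535561  0.87461971]
(0, 1, 2, 3) 4.7 121.87784257634232 [0.5351 0.1968 0.079  6.5447] 374.98500405328554 [-0.46832296 -0.12535539  0.87461971]Traceback (most recent call last):
  File "<stdin>", line 25, in <module>
    return func(*args, **kwargs)
    result = trf(vector_fun.fun, vector_fun.jac, x0, f0, J0, lb, ub, ftol, xtol,
                 gtol, max_nfev, x_scale, loss_function, tr_solver,
                 tr_options.copy(), verbose, callback=callback_wrapped)
    return trf_no_bounds(
        fun, jac, x0, f0, J0, ftol, xtol, gtol, max_nfev, x_scale,
        loss_function, tr_solver, tr_options, verbose, callback=callback)
    f_new = fun(x_new)
    self._update_fun()
    ~~~~~~~~~~~~~~~~^^
    self.f = self.fun_wrapped(xp_copy(self.x))
             ~~~~~~~~~~~~~~~~^^^^^^^^^^^^^^^^^
    return np.atleast_1d(self.fun(x))
                         ~~~~~~~~^^^
    return self.f(x, *self.args, **self.kwargs)
           ~~~~~~^^^^^^^^^^^^^^^^^^^^^^^^^^^^^^
  File "<stdin>", line 20, in res
  File "h.py", line 12, in proj
    P,M,f,cx,cy=cam(c); v=(np.atleast_2d(X)-P)@M; return np.c_[cx+f*v[:,0]/v[:,2],cy+f*v[:,1]/v[:,2]]
                ~~~^^^
  File "h.py", line 5, in cam
    p=camera_params(c); f=240/np.tan(np.radians(p["fov_y"]/2))
ValueError: time passes only in moves, steps and waits
```

```bash
python3 - <<'E'
import re
s=open("h.py").read()
s=s.replace('def cam(c):\n    p=camera_params(c);','_c={}\ndef cam(c):\n    if c not in _c: _c[c]=camera_params(c)\n    p=_c[c];')
s+='''
def to(T):
    st=read_state(); M=R.from_rotvec(st["orientation"]).as_matrix()
    print("t",round(st["t"],2),"pos",st["tool_pos"].round(4),"xhead",round(np.degrees(np.arctan2(M[1,0],M[0,0])),2),"yhead",round(np.degrees(np.arctan2(M[1,1],M[0,1])),2),"q",st["q"].round(2),"F",st["force"].round(2),"op",round(st["opening"],4))
    print("shift in tool",(M.T@(np.array(T)-st["tool_pos"])).round(4), "ztilt",M[:,2].round(4))
'''
open("h.py","w").write(s)
E
python3 -m creep '[[0,0,-0.004,-0.109,0],[0,0,-0.004,-0.109,40],[0,0,-0.004,-0.109,90],[0,0,-0.004,-0.109,90],[0,0,-0.004,-0.109,90],[0,0,-0.004,-0.108,90],[0,0,0,0,90]]' 20
python3 -c "
from h import *
to([.4745,-.245,.25])"
```

```text
t: 1.78
tool_pos: [0.2485, 0.5466, 0.2547]
orientation: [-0.363, 3.12, 0.002]
force: [-0.4, -0.3, 1.1]
opening: 0.0613
t 1.78 pos [0.2485 0.5466 0.2547] xhead -166.74 yhead 103.26 q [ 1.06  0.12  1.45  0.    1.57 -0.74] F [-0.36 -0.33  1.08] op 0.0613
shift in tool [-0.0384 -0.8223  0.0038] ztilt [ 7.0e-04  1.3e-03 -1.0e+00]
```

```bash
python3 -m creep '[[0,-0.02,0,0,90],[0,-0.037,0,0,90],[0,-0.04,0,0,90],[0,-0.04,0,0,90],[-0.004,-0.04,0,0,90],[-0.004,-0.04,0,0,90],[-0.004,-0.04,0,0,90],[-0.004,-0.04,0,0,90],[-0.004,-0.04,0,0,90],[-0.004,-0.04,0,0,90],[-0.004,-0.04,0,0,90],[-0.004,-0.04,0,0,90]]'
python3 -m creep '[[-0.003,-0.04,0,0,90],[-0.003,-0.04,0,0,90],[0,-0.04,0,0,90],[0,-0.04,0,0,90],[0,-0.04,0,0,90],[0,-0.04,0,0,90],[0,-0.04,0,0,90],[0,-0.04,0,0,90],[0,-0.025,0,0,90],[0,-0.01,0,0,90],[0,0,0,0,90],[0,0,0,0,90]]'
python3 -c "
from h import *
to([.4745,-.245,.157])
for n in('top','side'): cv2.imwrite(f'pics/{n}1.png',read_camera(n)[:,:,::-1])"
```

```text
t: 2.78
tool_pos: [0.3822, 0.1062, 0.2538]
orientation: [-0.348, 3.121, 0.0]
force: [0.7, -0.1, 0.0]
opening: 0.06
t: 3.78
tool_pos: [0.4673, -0.236, 0.2533]
orientation: [0.351, -3.121, -0.002]
force: [-0.3, -0.0, -0.4]
opening: 0.0601
t 3.78 pos [ 0.4673 -0.236   0.2533] xhead -167.18 yhead 102.82 q [-0.57 -0.09  1.66  0.    1.56 -2.36] F [-0.26 -0.02 -0.45] op 0.0601
shift in tool [-0.0051 -0.0105  0.0963] ztilt [-7.e-04  1.e-03 -1.e+00]
```

```bash
python3 -m creep '[[-0.005,-0.0105,0,0,90],[0,0,0,0,90],[0,0,0.015,0,90],[0,0,0.02,0,90],[0,0,0.02,0,90],[0,0,0.02,0,90],[0,0,0.015,0,90],[0,0,0.006,0,90],[0,0,0,0,90],[0,0,0,0,90]]'
python3 -c "
from h import *
to([.4745,-.245,.157])
for n in('top','side'): 
  im=read_camera(n)[:,:,::-1]; cv2.imwrite(f'pics/{n}2.png',im)
  x,y=(330,225) if n=='top' else (290,220)
  cv2.imwrite(f'pics/{n}2z.png',cv2.resize(im[y:y+120,x:x+160],None,fx=4,fy=4))"
```

```text
t: 4.72
tool_pos: [0.4749, -0.2451, 0.1583]
orientation: [-0.356, 3.121, -0.0]
force: [0.3, 0.5, 0.8]
opening: 0.0599
t 4.72 pos [ 0.4749 -0.2451  0.1583] xhead -167.0 yhead 103.0 q [-0.57 -0.    1.76  0.    1.39 -2.37] F [0.26 0.45 0.8 ] op 0.0599
shift in tool [0.0004 0.0002 0.0013] ztilt [ 3.e-04 -1.e-04 -1.e+00]
```

View pics/top2z.png

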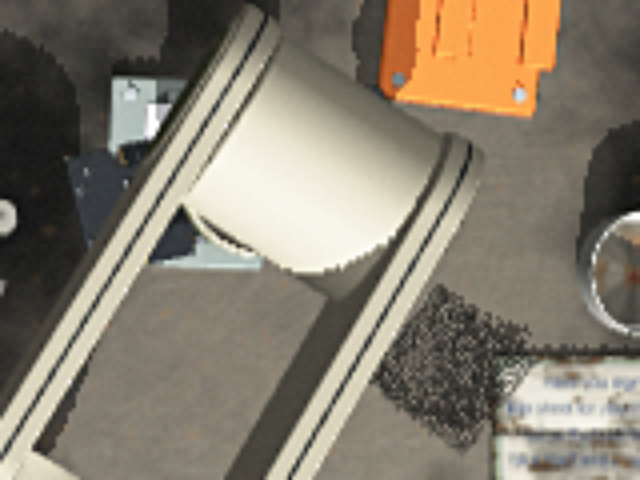

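View pics/side2z.png

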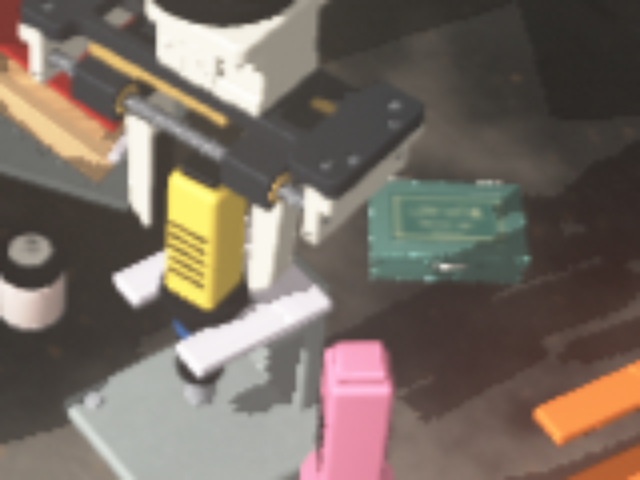

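```bash
python3 -m creep '[[0,0,0.001,0,160],[0,0,0,0,220],[0,0,0,0,220],[0,0,0,0,220],[0,0,0,0,220],[0,0,0,0,220]]' 15
python3 -m creep '[[0,0,-0.005,0,220],[0,0,-0.01,0,220],[0,0,-0.01,0,220],[0,0,-0.01,0.09,220],[0,0,0,0.09,220],[0,0,0,0.09,220],[0,0,0,0,220]]'
python3 -c "
from h import *
to([.4735+.058,-.248,.192])
for n in('side',): 
  im=read_camera(n)[:,:,::-1]
  x,y=(290,220)
  cv2.imwrite(f'pics/{n}3z.png',cv2.resize(im[y:y+120,x:x+160],None,fx=4,fy=4))"
```

```text
t: 5.32
tool_pos: [0.4748, -0.2456, 0.1568]
orientation: [-0.355, 3.121, 0.0]
force: [0.9, 1.8, 1.9]
opening: 0.0301
t: 5.9
tool_pos: [0.4751, -0.2461, 0.1931]
orientation: [0.076, 3.139, -0.001]
force: [-0.9, 0.2, -3.0]
opening: 0.0299
t 5.9 pos [ 0.4751 -0.2461  0.1931] xhead 177.24 yhead 87.24 q [-0.57 -0.03  1.72 -0.    1.45 -2.1 ] F [-0.86  0.25 -3.01] op 0.0299
shift in tool [-0.0564  0.0008  0.0012] ztilt [ 0.0013 -0.001  -1.    ]
```

View pics/side3z.png

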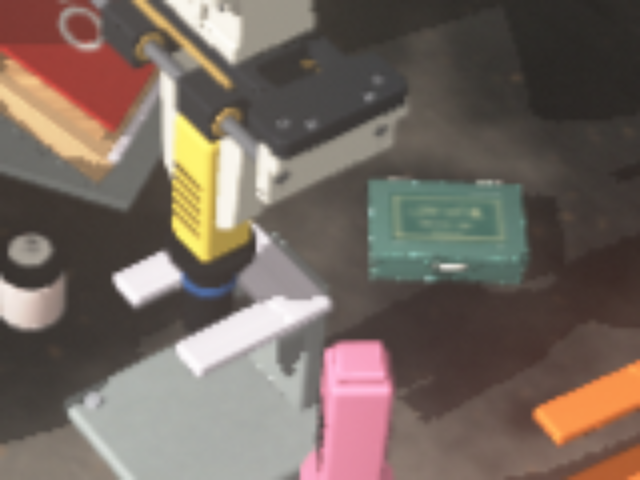

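```bash
python3 -m creep '[[-0.006,0,0,0,220],[-0.006,0,0,0,220],[-0.006,0,0,0,220],[-0.006,0,0,0,220],[-0.006,0,0,0,220],[-0.006,0,0,0,220],[-0.006,0,0,0,220],[-0.006,0,0,0,220],[-0.006,0,0,0,220],[-0.004,0,0,0,220],[0,0,0,0,220],[0,0,0,0,220]]' 15
python3 -c "
from h import *
to([.4735+.058,-.248,.192])
for n in('side',): 
  im=read_camera(n)[:,:,::-1]
  x,y=(290,220)
  cv2.imwrite(f'pics/{n}4z.png',cv2.resize(im[y:y+120,x:x+160],None,fx=4,fy=4))"
```

```text
t: 6.95
tool_pos: [0.5334, -0.2482, 0.1918]
orientation: [0.068, 3.14, -0.0]
force: [-1.1, 0.1, -2.8]
opening: 0.03
t 6.95 pos [ 0.5334 -0.2482  0.1918] xhead 177.51 yhead 87.51 q [-0.52  0.12  1.57  0.    1.45 -2.05] F [-1.12  0.12 -2.75] op 0.03
shift in tool [ 0.0019  0.0001 -0.0002] ztilt [ 1.1e-03 -1.0e-04 -1.0e+00]
```

View pics/side4z.png

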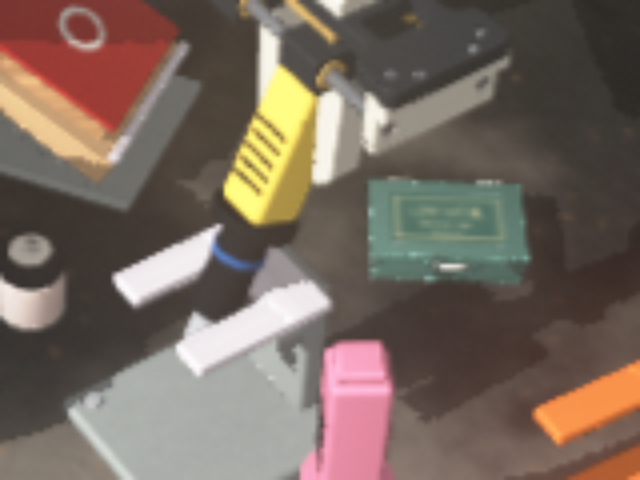

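```bash
python3 -m creep '[[0,0,0,0,220],[0,0,0,0,220],[0,0,-0.008,0,220],[0,0,-0.016,0,220],[0,0,-0.02,0,220],[0,0,-0.025,0,220],[0,0,-0.02,0,220],[0,0,-0.01,0,220],[0,0,0,0,220],[0,0,0,0,220]]' 60
python3 -c "
from h import *
to([.4735+.058,-.248,.192])
for n in('side','top'): 
  im=read_camera(n)[:,:,::-1];cv2.imwrite(f'pics/{n}5.png',im)
  x,y=(290,170)
  for q in('gauge','nose_tip'): print(n,q,[(np.round(d['pixel'],1),round(d['confidence'],2)) for d in tip_of(n,q)[:4]])
  cv2.imwrite(f'pics/{n}5z.png',cv2.resize(im[y:y+120,x:x+160],None,fx=5,fy=5))"
```

```text
t: 7.83
tool_pos: [0.5329, -0.2484, 0.2909]
orientation: [0.069, 3.14, -0.001]
force: [0.6, 0.4, -2.7]
opening: 0.0296
t 7.83 pos [ 0.5329 -0.2484  0.2909] xhead 177.49 yhead 87.49 q [-0.52  0.08  1.43  0.    1.63 -2.05] F [ 0.63  0.42 -2.68] op 0.0296
shift in tool [0.0015 0.0004 0.0989] ztilt [ 1.2e-03 -6.0e-04 -1.0e+00]
side gauge [(array([355.4, 235.7]), 0.88), (array([375.9, 341.7]), 0.67)]
side nose_tip [(array([337.7, 271.9]), 0.64), (array([372.8, 364. ]), 0.49)]
top gauge [(array([423. , 273.9]), 0.52), (array([388.8, 258.6]), 0.49)]
top nose_tip [(array([390.7, 259.8]), 0.56), (array([287.2, 243.2]), 0.38)]
```

View pics/side5z.png

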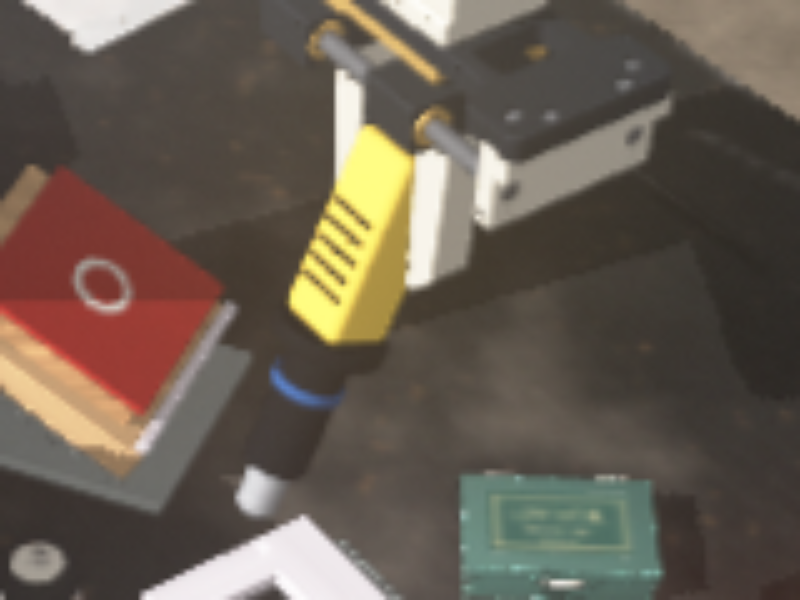

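View pics/top5.png

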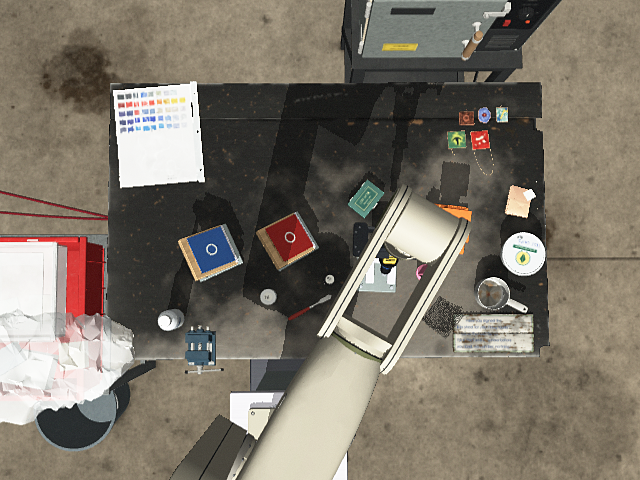

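```bash
python3 -c "
from h import *
G=np.array([.5329,-.2484,.2989]);a=np.radians(-2.5)
for th in range(24,36,2):
  t=np.radians(th);n=np.array([np.sin(t)*np.cos(a),np.sin(t)*np.sin(a),np.cos(t)])
  print(th,proj('side',[G-.1348*n,G-.0548*n,G+.036*n]).round(1).tolist(),proj('top',G-.1348*n).round(1).tolist())
"
```

```text
24 [[343.4, 269.8], [358.6, 235.7], [377.0, 194.4]] [[383.7, 268.9]]
26 [[341.7, 269.9], [357.9, 235.7], [377.5, 194.4]] [[383.7, 270.6]]
28 [[340.0, 270.0], [357.2, 235.7], [378.0, 194.4]] [[383.8, 272.3]]
30 [[338.3, 270.0], [356.5, 235.7], [378.4, 194.5]] [[383.8, 274.0]]
32 [[336.6, 269.9], [355.8, 235.6], [378.9, 194.6]] [[383.9, 275.6]]
34 [[335.0, 269.8], [355.2, 235.5], [379.3, 194.7]] [[384.0, 277.2]]
```

```bash
python3 -m creep '[[0,0,0,0.06,220],[0,0,0,0.12,220],[0,0,0,0.12,220],[0,0,0,0.12,220],[0,0,0,0.12,220],[0,0,0,0.12,220],[0,0,0,0.12,220],[0,0,0,0.12,220],[0,0,0,0.12,220],[0,0,0,0.09,220],[0,0,0,0,220]]'
python3 -c "
from h import *
to([.570,.118,.291])"
```

```text
t: 9.05
tool_pos: [0.5325, -0.2482, 0.2899]
orientation: [-1.719, -2.629, 0.0]
force: [0.3, -0.3, -2.7]
opening: 0.03
t 9.05 pos [ 0.5325 -0.2482  0.2899] xhead 113.65 yhead 23.65 q [-0.52  0.08  1.43 -0.    1.63 -0.94] F [ 0.29 -0.31 -2.7 ] op 0.03
shift in tool [ 0.3204  0.1813 -0.0009] ztilt [-9.e-04  5.e-04 -1.e+00]
```

```bash
python3 -m creep '[[0.012,0.007,0,0,220],[0.025,0.014,0,0,220],[0.034,0.019,0,0,220],[0.034,0.019,0,0,220],[0.034,0.019,0,0,220],[0.034,0.019,0,0,220],[0.034,0.019,0,0,220],[0.034,0.019,0,0,220],[0.034,0.019,0,0,220],[0.025,0.015,0,0,220],[0.014,0.008,0,0,220],[0.006,0.003,0,0,220]]'
python3 -m creep '[[0,0,0.012,0,220],[0,0,0.02,0,220],[0,0,0.02,0,220],[0,0,0.01,0,220],[0,0,0,0,220],[0,0,0,0,220]]'
python3 -c "
from h import *
to([.570,.118,.225])
for n in('side','top'): 
  im=read_camera(n)[:,:,::-1];cv2.imwrite(f'pics/{n}6.png',im)
  x,y=(200,120) if n=='side' else (170,190)
  for q in('gauge','nose_tip'): print(n,q,[(np.round(d['pixel'],1),round(d['confidence'],2)) for d in tip_of(n,q)[:4]])
  cv2.imwrite(f'pics/{n}6z.png',cv2.resize(im[y:y+120,x:x+160],None,fx=5,fy=5))
st=read_state();G=st['tool_pos']+[0,0,.008];a=np.radians(-66.1)
for th in range(26,35,2):
  t=np.radians(th);n=np.array([np.sin(t)*np.cos(a),np.sin(t)*np.sin(a),np.cos(t)])
  P=[G-.1348*n,G-.0548*n,G+.036*n]
  print(th,proj('side',P).round(1).tolist(),proj('top',P).round(1).tolist())
"
```

```text
t: 10.05
tool_pos: [0.5671, 0.1207, 0.2902]
orientation: [-1.704, -2.638, -0.0]
force: [1.0, -0.5, -2.5]
opening: 0.0298
t: 10.55
tool_pos: [0.5671, 0.1162, 0.2279]
orientation: [-1.714, -2.632, 0.002]
force: [0.3, -0.3, -2.7]
opening: 0.0299
t 10.55 pos [0.5671 0.1162 0.2279] xhead 113.86 yhead 23.86 q [ 0.11  0.08  1.55 -0.    1.52 -0.3 ] F [ 0.29 -0.28 -2.68] op 0.0299
shift in tool [0.0004 0.0034 0.0029] ztilt [-1.8e-03 -4.0e-04 -1.0e+00]
side gauge [(array([268.7, 160.1]), 0.89), (array([373.6, 344. ]), 0.65)]
side nose_tip [(array([256.3, 181.4]), 0.57), (array([372.1, 366.7]), 0.49)]
top gauge [(array([422.4, 273.8]), 0.73)]
top nose_tip []
26 [[260.0, 180.1], [270.3, 160.0], [283.2, 135.0]] [[218.3, 244.6], [226.5, 236.8], [237.0, 226.9]]
28 [[258.5, 178.9], [269.7, 159.5], [283.6, 135.4]] [[216.6, 245.2], [225.8, 237.0], [237.5, 226.7]]
30 [[257.1, 177.6], [269.1, 159.0], [284.0, 135.8]] [[215.0, 245.8], [225.2, 237.3], [237.9, 226.5]]
32 [[255.7, 176.4], [268.5, 158.5], [284.5, 136.1]] [[213.4, 246.4], [224.5, 237.5], [238.4, 226.4]]
34 [[254.3, 175.1], [267.9, 157.9], [284.9, 136.5]] [[211.8, 247.0], [223.8, 237.8], [238.9, 226.2]]
```

View pics/side6z.png

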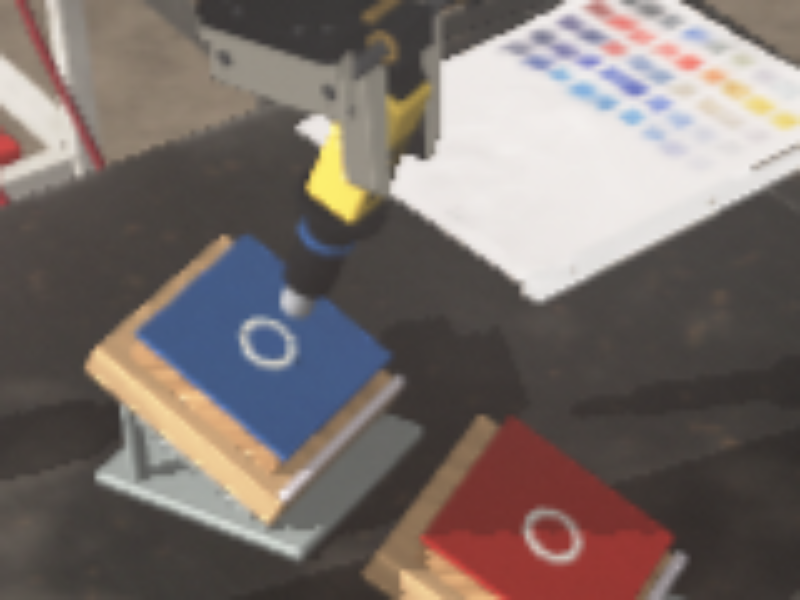

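View pics/top6z.png

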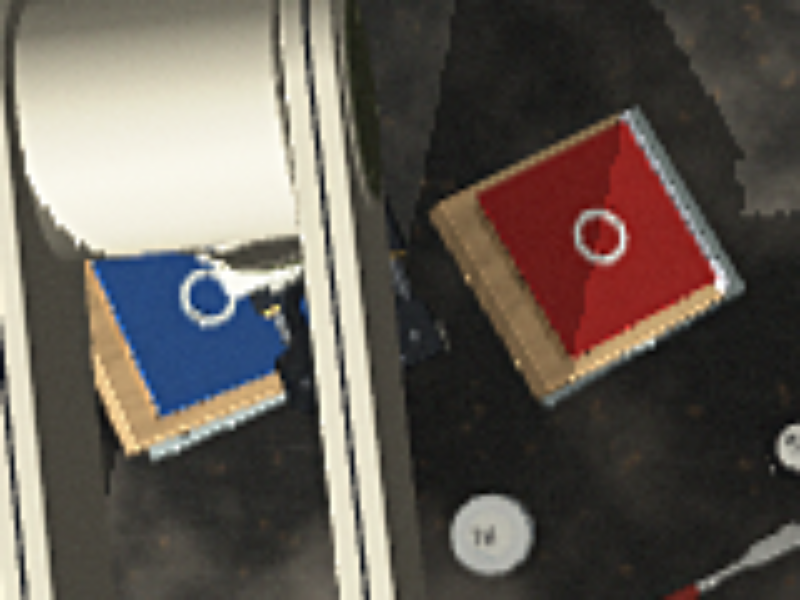

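```bash
python3 -m creep '[[0.003,0.0014,0.005,0,220],[0.004,0.001,0.006,0,220],[0.004,0.001,0.006,0,220],[0.003,0,0.006,0,220],[0.001,0,0.003,0,220],[0,0,0,0,220],[0,0,0,0,220]]'
python3 -c "
from h import *
to([.562,.136,.190])
for n in('side',): 
  im=read_camera(n)[:,:,::-1];cv2.imwrite(f'pics/{n}7.png',im)
  x,y=(220,120)
  for q in('gauge','nose_tip'): print(n,q,[(np.round(d['pixel'],1),round(d['confidence'],2)) for d in tip_of(n,q)[:4]])
  cv2.imwrite(f'pics/{n}7z.png',cv2.resize(im[y:y+90,x:x+110],None,fx=6,fy=6))
"
```

```text
t: 11.43
tool_pos: [0.5644, 0.1324, 0.2022]
orientation: [-1.713, -2.633, 0.001]
force: [0.3, -0.0, -2.5]
opening: 0.0298
t 11.43 pos [0.5644 0.1324 0.2022] xhead 113.91 yhead 23.91 q [ 0.14  0.09  1.58 -0.    1.47 -0.28] F [ 0.29 -0.01 -2.48] op 0.0298
shift in tool [ 0.0042 -0.0007  0.0122] ztilt [-9.e-04 -2.e-04 -1.e+00]
side gauge [(array([374.1, 343.3]), 0.7), (array([262.7, 170.6]), 0.65)]
side nose_tip [(array([372.4, 364.7]), 0.53), (array([263.3, 168.3]), 0.53)]
```

View pics/side7z.png

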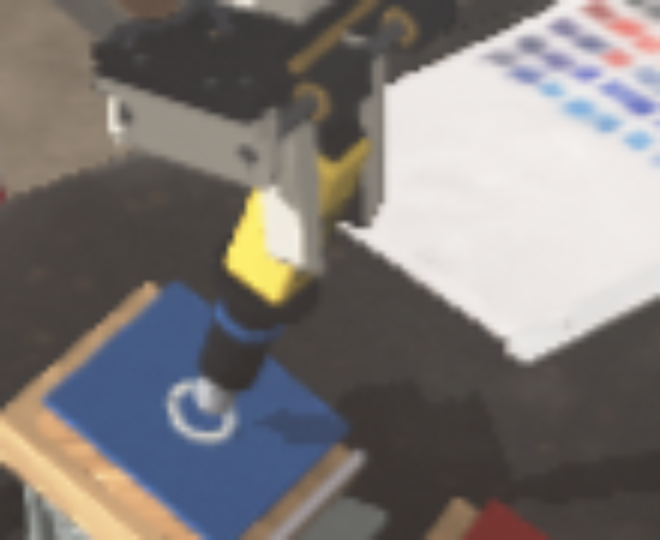

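```bash
python3 -m creep '[[0.001,0,0.00175,0,220],[0.001,0,0.00175,0,220],[0,0,0,0,220]]'; python3 -m creep '[[0.001,0,0.00175,0,220],[0,0,0,0,220]]'; python3 -m creep '[[0.001,0,0.00175,0,220],[0,0,0,0,220]]'
```

```text
t: 11.83
tool_pos: [0.5637, 0.1342, 0.1988]
orientation: [-1.713, -2.633, 0.0]
force: [-0.1, -0.7, -2.4]
opening: 0.0298
t: 12.0
tool_pos: [0.5632, 0.1352, 0.197]
orientation: [-1.713, -2.633, 0.0]
force: [-0.8, 0.1, -3.1]
opening: 0.0296
t: 12.17
tool_pos: [0.5629, 0.1361, 0.1953]
orientation: [-1.713, -2.633, 0.0]
force: [0.4, -0.4, -2.9]
opening: 0.0297
```

```bash
python3 -m creep '[[0.001,0,0.00175,0,220],[0,0,0,0,220]]'; python3 -m creep '[[0.001,0,0.00175,0,220],[0,0,0,0,220]]';  python3 -m creep '[[0.001,0,0.00175,0,220],[0,0,0,0,220]]'
python3 -c "
from h import *
to([.562,.136,.190])
for n in('side',): 
  im=read_camera(n)[:,:,::-1];cv2.imwrite(f'pics/{n}8.png',im)
  x,y=(220,120)
  for q in('gauge','nose_tip'): print(n,q,[(np.round(d['pixel'],1),round(d['confidence'],2)) for d in tip_of(n,q)[:4]])
  cv2.imwrite(f'pics/{n}8z.png',cv2.resize(im[y:y+90,x:x+110],None,fx=6,fy=6))
"
```

```text
t: 12.33
tool_pos: [0.5627, 0.1369, 0.1938]
orientation: [1.713, 2.633, 0.0]
force: [-0.3, -0.6, -0.6]
opening: 0.0298
t: 12.5
tool_pos: [0.5624, 0.1377, 0.1922]
orientation: [1.713, 2.633, -0.0]
force: [0.4, -1.8, -0.3]
opening: 0.0296
t: 12.67
tool_pos: [0.5621, 0.1385, 0.1905]
orientation: [1.713, 2.632, -0.0]
force: [0.6, -2.5, 1.4]
opening: 0.0295
t 12.67 pos [0.5621 0.1385 0.1905] xhead 113.88 yhead 23.88 q [ 0.15  0.09  1.6  -0.    1.45 -0.26] F [ 0.57 -2.55  1.41] op 0.0295
shift in tool [-0.0022 -0.0011  0.0005] ztilt [ 7.e-04 -5.e-04 -1.e+00]
side gauge [(array([374.7, 342.1]), 0.76), (array([263.2, 170. ]), 0.63)]
side nose_tip [(array([242.2, 265. ]), 0.47), (array([372.7, 366.5]), 0.39)]
```

View pics/side8z.png

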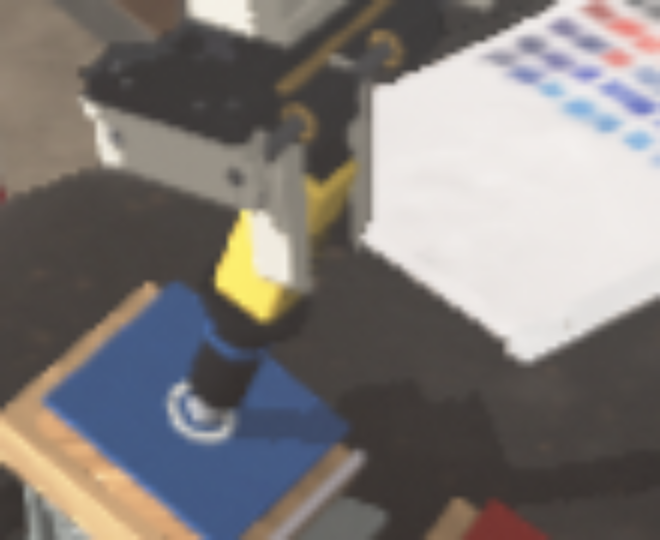

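```bash
python3 -m creep '[[0.001,0,0.00175,0,220],[0,0,0,0,220],[0,0,0,0,220],[0,0,0,0,220]]'; python3 -m creep '[[0,0,0,0,220],[0,0,0,0,220],[0,0,0,0,220],[0,0,0,0,220],[0,0,0,0,220],[0,0,0,0,220],[0,0,0,0,220],[0,0,0,0,220],[0,0,0,0,220],[0,0,0,0,220],[0,0,0,0,220],[0,0,0,0,220]]'
python3 -c "
from h import *
to([.562,.136,.190])
for n in('side',): 
  im=read_camera(n)[:,:,::-1];cv2.imwrite(f'pics/{n}9.png',im)
  x,y=(220,120)
  cv2.imwrite(f'pics/{n}9z.png',cv2.resize(im[y:y+90,x:x+110],None,fx=7,fy=6.5))
"
```

```text
t: 13.15
tool_pos: [0.5617, 0.1393, 0.1889]
orientation: [1.713, 2.632, -0.0]
force: [0.8, -5.1, 1.1]
opening: 0.0297
t: 14.15
tool_pos: [0.5617, 0.1393, 0.1889]
orientation: [1.713, 2.632, -0.0]
force: [1.7, -5.0, 2.2]
opening: 0.0299
t 14.15 pos [0.5617 0.1393 0.1889] xhead 113.88 yhead 23.88 q [ 0.15  0.09  1.6  -0.    1.45 -0.26] F [ 1.7  -5.04  2.16] op 0.0299
shift in tool [-0.0031 -0.0011 -0.0011] ztilt [ 7.e-04 -5.e-04 -1.e+00]
```

View pics/side9z.png

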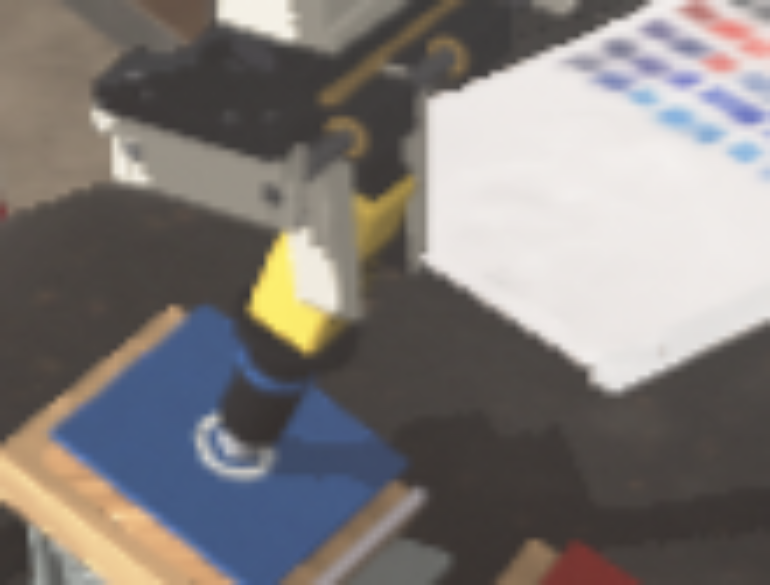

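```bash
python3 -m creep '[[0,0,0,0,220],[0,0,0,0,220],[0,0,0,0,220],[0,0,0,0,220],[0,0,0,0,220],[0,0,0,0,220],[0,0,0,0,220],[0,0,0,0,220],[0,0,0,0,220],[0,0,0,0,220],[0,0,0,0,220],[0,0,0,0,220]]'
python3 -c "
from h import *
to([.562,.136,.190])
im=read_camera('side')
Fs=[]
d=silhouettes('side','nose')
for e in d[:3]: print(e['confidence'],e['pixel'],e['region'].sum())
d=silhouettes('side','gauge')
for e in d[:3]: print(e['confidence'],e['pixel'],e['region'].sum())
# fit: projections for model given contact
G=read_state()['tool_pos']+[0,0,.008];a=np.radians(-66.1)
for th in(20,25,29,33,38):
  t=np.radians(th);n=np.array([np.sin(t)*np.cos(a),np.sin(t)*np.sin(a),np.cos(t)])
  P=[G-.1278*n,G-.1108*n,G-.0548*n,G-.0468*n,G+.036*n]
  print(th,(P[0]).round(4),proj('side',P).round(1).tolist())
"
```

```text
t: 15.2
tool_pos: [0.5617, 0.1393, 0.1889]
orientation: [1.713, 2.632, -0.0]
force: [1.6, -4.8, 1.9]
opening: 0.0296
t 15.2 pos [0.5617 0.1393 0.1889] xhead 113.88 yhead 23.88 q [ 0.15  0.09  1.6  -0.    1.45 -0.26] F [ 1.59 -4.8   1.92] op 0.0296
shift in tool [-0.0032 -0.0011 -0.0011] ztilt [ 6.e-04 -5.e-04 -1.e+00]
0.95 [375.9, 335.9] 1069
0.94 [260.0, 171.7] 466
20 [0.544  0.1793 0.0768] [[259.2, 191.3], [260.7, 186.9], [265.9, 172.1], [266.6, 169.9], [274.9, 146.0]]
25 [0.5398 0.1887 0.0811] [[255.7, 188.7], [257.6, 184.7], [264.3, 170.9], [265.3, 168.9], [276.0, 146.8]]
29 [0.5366 0.196  0.0851] [[253.0, 186.5], [255.3, 182.8], [263.1, 169.9], [264.3, 168.0], [276.8, 147.5]]
33 [0.5335 0.203  0.0897] [[250.4, 184.2], [253.0, 180.7], [261.9, 168.9], [263.3, 167.1], [277.6, 148.2]]
38 [0.5298 0.2113 0.0962] [[247.3, 181.1], [250.3, 178.0], [260.6, 167.5], [262.1, 166.0], [278.6, 149.1]]
```

```bash
python3 -m creep '[[-0.003,0,-0.006,0,220],[-0.008,0,-0.0145,0,220],[-0.0097,0,-0.0175,0,220],[-0.0097,0,-0.0175,0,220],[0,0,-0.02,0,220],[0,0,-0.025,0.05,220],[0,0,-0.01,0.11,220],[0,0,0,0.12,220],[0,0,0,0.12,220],[0,0,0,0.12,220],[0,0,0,0.12,220],[0,0,0,0.12,220]]'
python3 -m creep '[[0,0,0,0.12,220],[0,0,0,0.12,220],[0,0,0,0.12,220],[0,0,0,0.12,220],[0,0,0,0.12,220],[0,0,0,0.12,220],[0,0,0,0.12,220],[0,0,0,0.12,220],[0,0,0,0.12,220],[0,0,0,0.12,220],[0,0,0,0.07,220],[0,0,0,0,220]]'
python3 -c "
from h import *
to([.4235,-.2433,.30])"
```

```text
t: 16.35
tool_pos: [0.5731, 0.1126, 0.2986]
orientation: [-2.571, -1.802, 0.001]
force: [-0.3, -0.3, -3.9]
opening: 0.0297
t: 17.35
tool_pos: [0.5731, 0.1126, 0.2986]
orientation: [-3.14, 0.07, 0.003]
force: [-0.4, 1.4, -2.2]
opening: 0.0298
t 17.35 pos [0.5731 0.1126 0.2986] xhead -2.57 yhead -92.57 q [0.11 0.07 1.43 0.   1.65 1.72] F [-0.39  1.39 -2.16] op 0.0298
shift in tool [-0.1335  0.3622 -0.0016] ztilt [-0.0019  0.0013 -1.    ]
```

```bash
python3 -m creep '[[-0.004,0.01,0,0,220],[-0.009,0.024,0,0,220],[-0.0135,0.0365,0,0,220],[-0.0135,0.0365,0,0,220],[-0.0135,0.0365,0,0,220],[-0.0135,0.0365,0,0,220],[-0.0135,0.0365,0,0,220],[-0.0135,0.0365,0,0,220],[-0.0135,0.0365,0,0,220],[-0.0135,0.0365,0,0,220],[-0.009,0.024,0,0,220],[-0.004,0.012,0,0,220]]'
python3 -m creep '[[0,0,0,0,220],[0,0,0,0,220]]'
python3 -c "
from h import *
to([.4235,-.2433,.174])
for n in('side','top'): 
  im=read_camera(n)[:,:,::-1];cv2.imwrite(f'pics/{n}10.png',im)
  x,y=(270,180) if n=='side' else (330,220)
  for q in('gauge','nose_tip'): print(n,q,[(np.round(d['pixel'],1),round(d['confidence'],2)) for d in tip_of(n,q)[:4]])
  cv2.imwrite(f'pics/{n}10z.png',cv2.resize(im[y:y+120,x:x+160],None,fx=5,fy=5))
"
```

```text
t: 18.35
tool_pos: [0.4223, -0.2471, 0.299]
orientation: [3.14, -0.066, -0.001]
force: [1.1, -0.5, -2.9]
opening: 0.0297
t: 18.52
tool_pos: [0.4239, -0.2445, 0.299]
orientation: [-3.14, 0.066, 0.0]
force: [0.7, 0.6, -2.7]
opening: 0.0295
t 18.52 pos [ 0.4239 -0.2445  0.299 ] xhead -2.41 yhead -92.41 q [-0.63 -0.19  1.68  0.    1.66  0.98] F [ 0.66  0.59 -2.72] op 0.0295
shift in tool [-0.0004 -0.0011  0.125 ] ztilt [-1.e-04  9.e-04 -1.e+00]
side gauge [(array([336.3, 243.1]), 0.7), (array([376.4, 341.7]), 0.59)]
side nose_tip [(array([372.4, 366.8]), 0.43), (array([347.8, 265.2]), 0.42)]
top gauge [(array([387. , 277.2]), 0.6)]
top nose_tip [(array([327.4, 280.1]), 0.41)]
```

View pics/side10z.png

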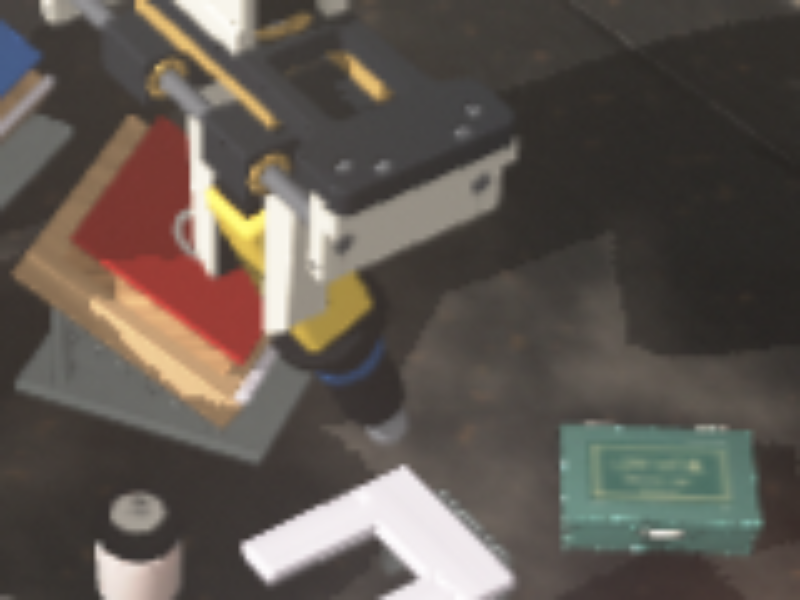

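View pics/top10z.png

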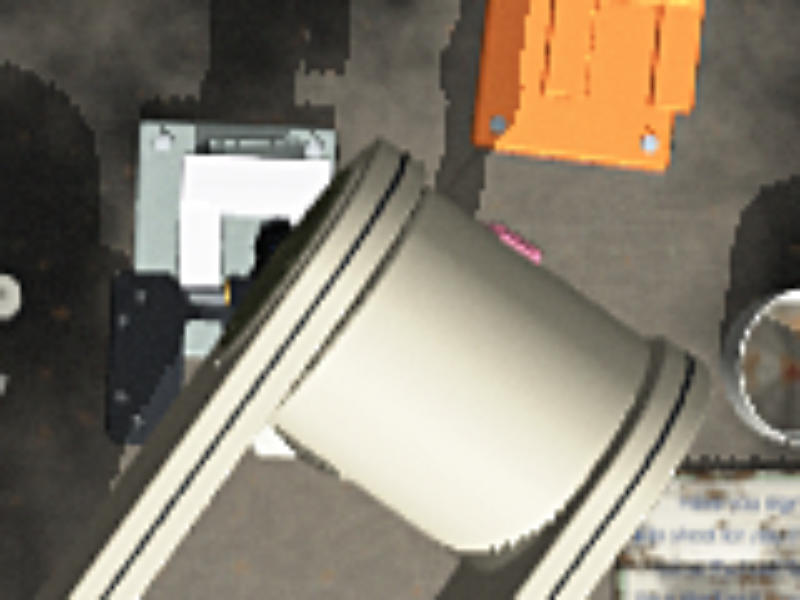

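```bash
python3 -c "
from h import *
G=np.array([.4239,-.2445,.307]);a=np.radians(177.5)
for th in(24,27,30,33):
  t=np.radians(th);n=np.array([np.sin(t)*np.cos(a),np.sin(t)*np.sin(a),np.cos(t)])
  P=[G-.1348*n,G-.0548*n]
  print(th,P[0].round(4),proj('side',P).round(1).tolist())
"
python3 -m creep '[[0,-0.001,0.015,0,220],[0,0,0.025,0,220],[0,0,0.03,0,220],[0,0,0.025,0,220],[0,0,0.015,0,220],[0,0,0.01,0,220],[0,0,0.005,0,220],[0,0,0,0,220],[0,0,0,0,220]]'
python3 -c "
from h import *
to([.4235,-.2433,.174])
for n in('side',): 
  im=read_camera(n)[:,:,::-1];cv2.imwrite(f'pics/{n}11.png',im)
  x,y=(270,210) if n=='side' else (330,220)
  cv2.imwrite(f'pics/{n}11z.png',cv2.resize(im[y:y+120,x:x+160],None,fx=5,fy=5))
"
```

```text
24 [ 0.4787 -0.2469  0.1839] [[344.1, 267.0], [331.0, 245.6]]
27 [ 0.485  -0.2472  0.1869] [[346.8, 264.6], [332.2, 244.6]]
30 [ 0.4912 -0.2474  0.1903] [[349.4, 262.1], [333.3, 243.5]]
33 [ 0.4972 -0.2477  0.1939] [[352.0, 259.6], [334.4, 242.4]]
t: 19.57
tool_pos: [0.4252, -0.2433, 0.1751]
orientation: [3.14, -0.066, 0.002]
force: [-0.0, 0.8, -1.8]
opening: 0.0299
t 19.57 pos [ 0.4252 -0.2433  0.1751] xhead -2.39 yhead -92.39 q [-0.62 -0.14  1.86  0.    1.42  0.99] F [-0.    0.8  -1.78] op 0.0299
shift in tool [-0.0017  0.      0.0011] ztilt [ 1.e-03 -7.e-04 -1.e+00]
```

View pics/side11z.png

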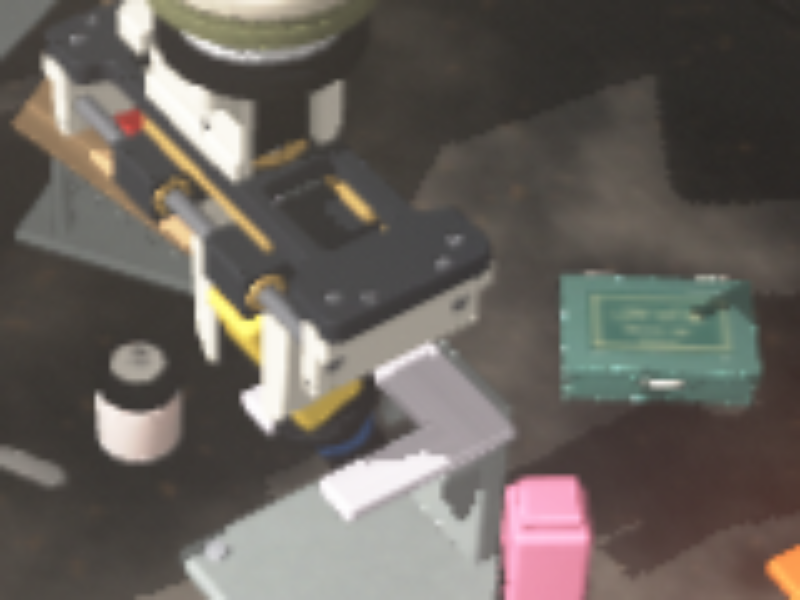

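```bash
python3 -m creep '[[0,0,0,0,220],[0.004,0,0,0,220],[0.006,0,0,0,220],[0.006,0,0,0,220],[0.006,0,0,0,220],[0.006,0,0,0,220],[0.006,0,0,0,220],[0.006,0,0,0,220],[0.006,0,0,0,220],[0.006,0,0,0,220],[0.005,0,0,0,220],[0.002,0,0,0,220]]' 15
python3 -m creep '[[0,0,0,0,220],[0,0,0,0,220]]'
python3 -c "
from h import *
to([.4735,-.2455,.1568])
for n in('side',): 
  im=read_camera(n)[:,:,::-1];cv2.imwrite(f'pics/{n}12.png',im)
  x,y=(270,210) if n=='side' else (330,220)
  cv2.imwrite(f'pics/{n}12z.png',cv2.resize(im[y:y+120,x:x+160],None,fx=5,fy=5))
"
```

```text
t: 20.62
tool_pos: [0.4843, -0.2457, 0.1742]
orientation: [3.141, -0.066, 0.0]
force: [-3.7, 0.2, 0.6]
opening: 0.0302
t: 20.78
tool_pos: [0.4842, -0.2457, 0.1742]
orientation: [3.141, -0.066, 0.002]
force: [0.4, 0.3, -2.4]
opening: 0.0297
t 20.78 pos [ 0.4842 -0.2457  0.1742] xhead -2.41 yhead -92.41 q [-0.56  0.01  1.72  0.    1.41  1.05] F [ 0.39  0.25 -2.43] op 0.0297
shift in tool [-0.0107  0.0003  0.0174] ztilt [ 1.2e-03 -1.0e-04 -1.0e+00]
```

View pics/side12z.png

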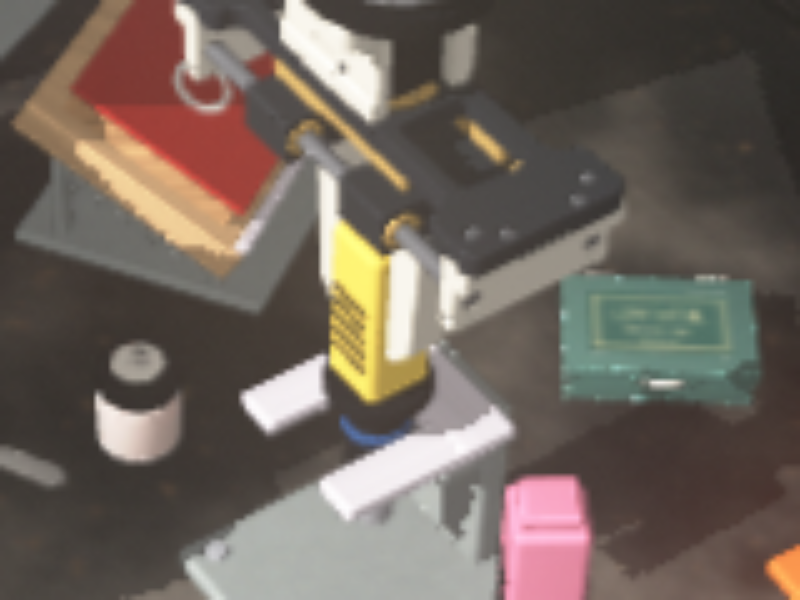

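```bash
python3 -m creep '[[-0.005,0,0,0,220],[-0.0055,0,0,0,220],[0,0,0.005,0,220],[0,0,0.005,0,220],[0,0,0.004,0,220],[0,0,0,0,220],[0,0,0,0,220]]' 15
python3 -m creep '[[0,0,0.0015,0,220],[0,0,0.0015,0,220],[0,0,0,0,220],[0,0,0,0,220]]' 6
python3 -c "
from h import *
to([.4735,-.2455,.1568])
for n in('side',): 
  im=read_camera(n)[:,:,::-1];cv2.imwrite(f'pics/{n}13.png',im)
  x,y=(270,210) if n=='side' else (330,220)
  cv2.imwrite(f'pics/{n}13z.png',cv2.resize(im[y:y+120,x:x+160],None,fx=5,fy=5))
"
```

```text
t: 21.42
tool_pos: [0.4728, -0.245, 0.1596]
orientation: [-3.14, 0.066, 0.001]
force: [0.5, -0.5, -2.9]
opening: 0.0296
t: 21.75
tool_pos: [0.4739, -0.2453, 0.158]
orientation: [3.14, -0.066, 0.003]
force: [1.4, 1.2, 2.5]
opening: 0.0299
t 21.75 pos [ 0.4739 -0.2453  0.158 ] xhead -2.41 yhead -92.41 q [-0.57 -0.01  1.76  0.    1.38  1.04] F [1.43 1.19 2.52] op 0.0299
shift in tool [-0.0004  0.0002  0.0012] ztilt [ 1.7e-03 -5.0e-04 -1.0e+00]
```

View pics/side13z.png

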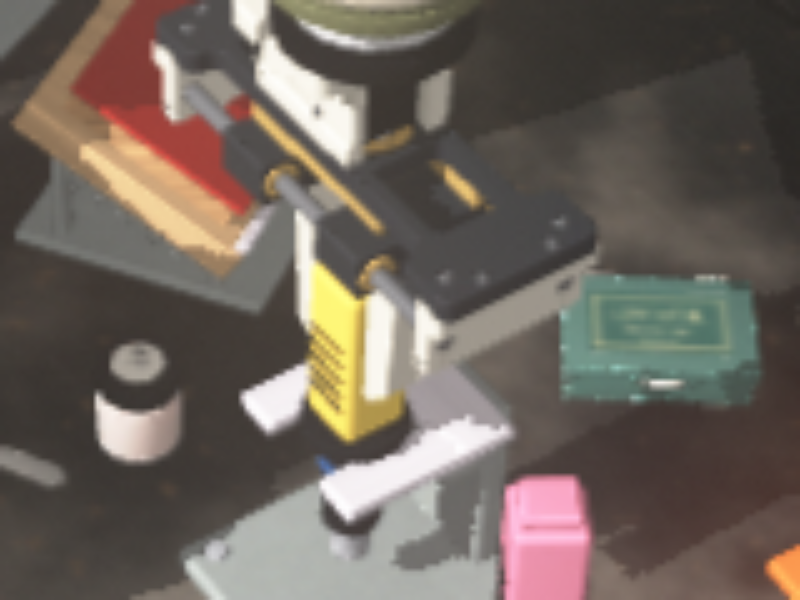

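```bash
python3 -m creep '[[0,0,0,0,165],[0,0,0,0,150],[0,0,0,0,120],[0,0,0,0,90],[0,0,0,0,90],[0,0,0,0,90],[0,0,0,0,90]]' 3
python3 -m creep '[[0,0,-0.008,0,90],[0,0,-0.015,0,90],[0,0,-0.02,0,90],[0,0,-0.025,0,90],[0,0,-0.03,0,90],[0,0,-0.03,0,90],[-0.02,0,-0.02,0,90],[-0.035,0,0,0,90],[-0.035,0,0,0,90],[-0.02,0,0,0,90],[0,0,0,0,90],[0,0,0,0,90]]'
python3 -c "
from h import *
to([.4735,-.2455,.1568])
for n in('side','top'): 
  im=read_camera(n)[:,:,::-1];cv2.imwrite(f'pics/{n}14.png',im)
  x,y=(270,210) if n=='side' else (330,220)
  for q in('gauge','nose_tip'): print(n,q,[(np.round(d['pixel'],1),round(d['confidence'],2)) for d in tip_of(n,q)[:4]])
  cv2.imwrite(f'pics/{n}14z.png',cv2.resize(im[y:y+120,x:x+160],None,fx=5,fy=5))
"
```

```text
t: 22.38
tool_pos: [0.473, -0.2452, 0.1571]
orientation: [-3.141, 0.066, 0.0]
force: [-0.1, -1.1, 0.0]
opening: 0.0598
t: 23.38
tool_pos: [0.3628, -0.2408, 0.3062]
orientation: [3.14, -0.068, 0.003]
force: [0.3, -0.3, 0.6]
opening: 0.06
t 23.38 pos [ 0.3628 -0.2408  0.3062] xhead -2.5 yhead -92.5 q [-0.7  -0.35  1.79  0.    1.69  0.91] F [ 0.25 -0.27  0.59] op 0.06
shift in tool [ 0.1105 -0.0004  0.1496] ztilt [ 0.0018 -0.0014 -1.    ]
side gauge [(array([374. , 342.7]), 0.88), (array([344.1, 295.1]), 0.85)]
side nose_tip [(array([341. , 318.5]), 0.56), (array([374.3, 363.1]), 0.55)]
top gauge [(array([381.9, 272.3]), 0.82), (array([424.5, 272. ]), 0.63), (array([269. , 295.5]), 0.31)]
top nose_tip [(array([208.3, 250.1]), 0.73)]
```

View pics/side14z.png

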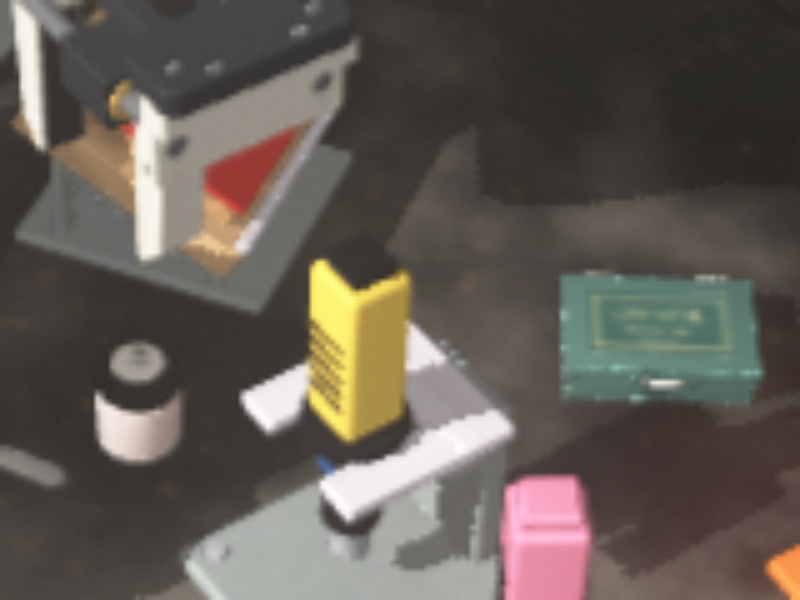

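View pics/top14.png

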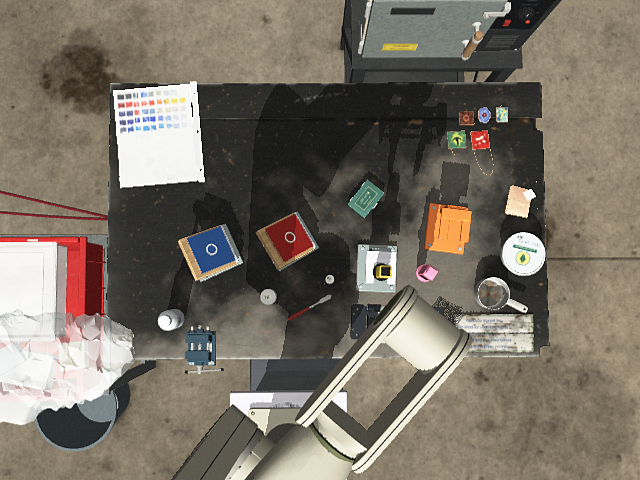

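```bash
python3 -c "
from h import *
a=cv2.imread('pics/top0.png')[250:290,362:402];b=cv2.imread('pics/top14.png')[250:290,362:402]
cv2.imwrite('pics/cmp.png',cv2.resize(np.hstack([a,b]),None,fx=10,fy=10,interpolation=2))
a=cv2.imread('pics/side0.png');b=cv2.imread('pics/side14.png')
def yc(im,x0,x1,y0,y1):
  h=cv2.cvtColor(im[y0:y1,x0:x1],cv2.COLOR_BGR2HSV);m=(h[...,0]>18)&(h[...,0]<35)&(h[...,1]>140);y,x=np.nonzero(m);return m.sum(),x.mean()+x0,y.mean()+y0,x.min()+x0,x.max()+x0,y.min()+y0,y.max()+y0
for im in(a,b): print(yc(im,322,362,250,310))
for im in(cv2.imread('pics/top0.png'),cv2.imread('pics/top14.png')): print(yc(im,365,400,250,290))
"
```

```text
(np.int64(496), np.float64(341.27016129032256), np.float64(278.9758064516129), np.int64(331), np.int64(351), np.int64(262), np.int64(296))
(np.int64(478), np.float64(341.8326359832636), np.float64(280.3702928870293), np.int64(332), np.int64(351), np.int64(262), np.int64(297))
(np.int64(100), np.float64(380.76), np.float64(271.21), np.int64(374), np.int64(390), np.int64(264), np.int64(278))
(np.int64(95), np.float64(381.2105263157895), np.float64(271.14736842105265), np.int64(376), np.int64(390), np.int64(265), np.int64(278))
```

View pics/cmp.png

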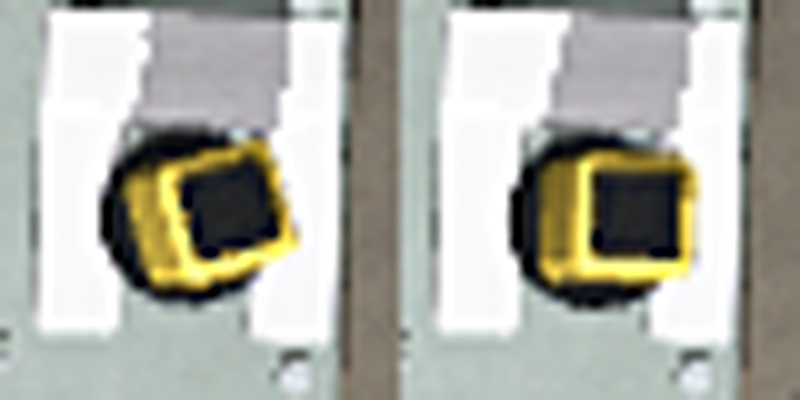

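```bash
python3 -c "
from plant import *
print(close_job())"
```

```text
the job is handed in; nothing more can be done
None
```

I pressed the gauge onto the blue plate's ring, held it still for over 2 s, and hung it back in the grey holder. The job was handed in at about 24 s. No verdict is reported, so the points below are my own checks.

**How it was done:** The moves cannot tilt the tool. So I turned the gauge in a loose grip by pushing its barrel against the closed end of the fork, gripped it hard, and carried it to the plate. After the press I straightened it the same way, with the tool turned half round. I then lowered the collar onto the prongs and let go.

**The press:**
- **Depth:** The force along the plate normal was about 6.7 N, which means roughly 7 mm in. Travel since contact was 6 to 7.5 mm, which agrees. Nose depth cannot be measured directly.
- **Position:** In the side picture, taken about 2 mm before the final depth, the tip was 1 to 2 pixels (about 3 mm) from the ring's centre.
- **Tilt:** I estimated about 27 to 29 degrees at the press, against 29 wanted. Single readings from the pictures and the network ranged from 26 to 33 degrees, all within tolerance.
- **Disagreement:** The measured force leaned about 16 degrees further downhill than the plate normal. I put that down to friction at the tip but did not check it further.

**The hang-up:**
- **Gauge:** It hangs upright on both prongs, within 1 to 2 pixels of where it started in both pictures and turned about 15 degrees about its own axis.
- **Gripper:** It is open and clear of the gauge.
- **Bystanders:** The red sample, jars, tin and look-alikes look unmoved in the last pictures.

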